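# Pump up the wax injector

### The job

Get the white wax injector ready for casting: with the fingertips, push its blue valve lever all the way over, away from the injector's front, then press the black pump plunger right down and let it spring back up, again and again, until the red indicator pin stands fully out with its green band showing. Leave the lever over and the plunger up; only push and press, do not touch the pin, and leave the mould, the tin and everything else on the bench where they are.

Things in the scene. Friction and masses are not known exactly. Their poses are not given: they have to be found in the camera images.
- injector: white-painted wax injector, a box 200 (x) x 280 (y) x 95 mm high fixed to the bench, with an aluminium wax pot (84 mm diameter, top 159 mm above the bench) on the rear half of its top; origin at the centre of its underside. Its x axis points from its front (brass nozzle, black dial) to its back, y to its left, z up. On its top: plunger axis at x -30, y +90 mm; pin at x -55, y 0; valve lever pivot at x -25, y -90 mm, 117 mm above the bench
- plunger_top (a point): centre of the top face of the round black plunger cap (48 mm diameter, 14 mm thick, on a 16 mm steel rod; flat top 40 mm across), 163 mm above the bench when up, 131 mm when right down
- plunger (a joint): how far the plunger is pressed straight down, m: 0 up (its rest; a spring returns it), 0.032 right down at a firm stop. It takes about 2 N to start and 13 N near the bottom, and it comes back up within about half a second. With the valve closed each full stroke (right down, right up again) ratchets the pin about 8 mm further out (the first one anything from 2 to 12 mm) until it is fully out; short strokes may gain nothing, and more strokes do no harm
- valve (a joint): angle of the valve lever, rad: 0 leaning to the injector's front (open), 1.0 leaning to its back (closed, at a stop), 0.5 upright. It stays where it is left (about 1 to 2 N at its tip moves it). While it is open, pumping does nothing
- valve_tip (a point): centre of the lever's blue ball (26 mm diameter), 60 mm from the pivot at the end of a 10 mm steel rod; it swings in the injector's x-z plane, from 29 mm in front of the pivot to 29 mm behind it, 170 to 177 mm above the bench
- pin (a joint): how far the indicator pin has risen, m: between 0 and 0.014 at the start, 0.040 fully out. It stays where the pump leaves it
- pin_tip (a point): centre of the top of the red pin (12 mm diameter), which rises from a brass collar (28 to 34 mm diameter, top 107 mm above the bench); the tip is 111 mm above the bench when the joint reads 0 and 151 mm when fully out, when an 8 mm green band at its foot shows above the collar
- mould: orange rubber wax mould, 50 x 36 x 22 mm, lying loose on the right rear corner of the injector's top (height 95 mm); origin at the centre of its underside
- tin: small steel tin, 38 mm diameter, 26 mm high, standing loose on the left rear corner of the injector's top; origin at the centre of its underside
- hammer: loose hammer lying on the bench; origin in the hammer, x along its handle towards the head
- gravers: loose cork block 70 x 110 x 35 mm with four wooden-handled gravers standing in it, 91 mm high in all; origin at the centre of its underside
- flask: blue plastic bottle, 64 mm diameter, 150 mm high, standing on the bench; origin at the centre of its underside
- mandrel: steel ring mandrel lying on the bench, 230 mm long, 24 mm thick; origin under its middle
- bench_pin: loose flat wooden block 130 x 60 x 18 mm lying on the bench; origin at the centre of its underside

How it is judged:
By the outcome, as a careful person would: the job done as asked, in the order asked, and still so for the second after the job is handed in, with the robot touching nothing.
It also fails if it takes over 45 s, if anything falls off the work surface, if the arm or the gripper's body presses on something with over 40 N, if the wrist force passes 120 N, or if a joint passes its speed limit or range.

### The arm

A 6-joint arm with a two-finger parallel gripper is mounted at the origin on the work surface. World frame = base frame: x ahead of the robot, y to its left, z up, the work surface at z = 0. Lengths are in m, angles in degrees, forces in N, time in s.
With the tool pointing down it reaches from about 0.325 to 0.75 m from the base axis. Payload 7.6 kg.
Tool frame: the origin (TCP) lies midway between the tips of the shut fingers; the grasp point (between the pads) lies 19 mm behind it; z points along the fingers, y is the line along which they close (so a half turn about z gives the same grasp; the last joint's range is limited). The gripper opens to 85 mm and grips with 20 to 120 N. Pads are 22 mm wide; open, the fingers measure 114 mm over their backs; the gripper's body (76 mm by 85 mm) begins 54 mm behind the grasp point. The pads swing forward as they close: fully open they stand 13 mm farther back than shut.
Start: joints at [-77.023, 2.991, 80.254, -0, 96.75, -4.028], TCP at [0.154, -0.502, 0.197] pointing down, gripper open.
Joint ranges: [-166.34, 166.34], [-52.06, 124.39], [6.96, 135.62], [-60.46, 240.46], [14.63, 156.25], [-167.68, 167.68]. Speed limits (degrees/s): [147.25, 147.25, 172.46, 180, 180, 180].

### API

Orientations are given as a 3x3 rotation matrix whose columns are the frame's x, y, z axes.
In Python, from bench import move_pose, move_linear, movej, command_gripper, hold, solve_ik, get_state, get_image, IKError, finish_job gives the robot as it stands. The module is installed in compiled form; this text tells all that it offers. Calls block until the motion is done:
- move_pose(position, orientation): joint-space move of the TCP to a pose.
- move_linear(position, v=0.15, ori=None): straight line of the TCP; ori=None keeps the orientation; v is the mean speed in m/s.
- movej(angles): joint-space move.
- command_gripper(opening, newtons=None): finger opening in m; newtons is the grip in N (None keeps the last); returns when the fingers have stopped.
- hold(seconds).
- solve_ik(position, orientation): joint angles nearest the present ones, or None.
- get_state(): the state.
- get_image(name): name is "side" or "top" or "wrist"; returns a dict with "color" (480x640x3 uint8, red, green, blue), "range_z" (480x640 float32, m along the optical axis (not along the pixel's ray), 0 where there is no reading), "mtx" (3x3 intrinsics, pixels), "xyz" and "rotation" of the camera in the world. Camera axes: x right, y up, looking along -z (the intrinsics and any distortion apply to the point x, -y, -z); pixel columns grow to the right and rows downward; lengths in m; the calibration is good to about 2 mm. A picture is of the moment at which its call begins.
A pose or a line that the arm cannot do raises IKError and nothing moves.
- finish_job(): hands the job in; it is judged then, once.
The state is a dict: "clock": time; "qpos": joint angles; "qvel": joint speeds; "tau": joint torques, N m; "tcp_pos": TCP position; "tool_rot": TCP orientation; "contact_force": force on the tool from outside, world axes, zero at the start; "moment": the same for the moment, N m; "gripper_width": finger opening in m; "grip_force": force on a finger pad.
Only numpy, scipy, OpenCV 4.12 (cv2) and the standard library are available. Lean on these libraries where they do the work, as an engineer would, in place of code of your own. Each camera call takes 0.05 s, during which the arm holds its last target. There are 200 camera calls.

## Working session

There is one attempt and no reset: what is moved stays moved. The work goes in short steps, each a Python script; the robot and the scene stay as the last script left them, time stands still between calls to the robot, and variables do not carry over. Pictures are saved under pics/ and viewed, at most 10 in all, crops included, and the job is handed in when it is done.

```bash
mkdir -p pics
cat > h.py <<'E'
import numpy as np, cv2
from bench import *
def snap(name, fn):
    im=get_image(name); cv2.imwrite(fn, cv2.cvtColor(im["color"],cv2.COLOR_RGB2BGR)); np.savez(fn.replace('.png','.npz'),**im); return im
def cloud(im):
    z=im["range_z"].astype(float); K=im["mtx"]; v,u=np.indices(z.shape)
    p=np.stack([(u-K[0,2])/K[0,0]*z, -(v-K[1,2])/K[1,1]*z, -z],-1)
    return p@np.array(im["rotation"]).T+np.array(im["xyz"])
E
python3 - <<'E'
from h import *
for n in("top","side"):
    im=snap(n,f"pics/{n}0.png"); print(n,im.keys(),im["mtx"],im["xyz"],im["rotation"])
s=get_state(); print(s["clock"],s["tcp_pos"],s["tool_rot"])
E
```

```text
top dict_keys(['color', 'range_z', 'mtx', 'xyz', 'rotation']) [[557.30616904   0.         324.31636096]
 [  0.         557.30616904 239.58336929]
 [  0.           0.           1.        ]] [ 0.27781429 -0.01778213  1.40244117] [[ 0.02944886  0.98921703 -0.14346577]
 [-0.99939131  0.0264534  -0.02274256]
 [-0.01870217  0.14404819  0.98939393]]
side dict_keys(['color', 'range_z', 'mtx', 'xyz', 'rotation']) [[502.74339401   0.         318.78019782]
 [  0.         502.74339401 245.99174609]
 [  0.           0.           1.        ]] [0.07572283 0.69842805 1.06785667] [[-0.86806783  0.3741859  -0.32625626]
 [-0.4964382  -0.6578693   0.56635421]
 [-0.00271222  0.65359995  0.75683536]]
0.1 [ 0.15348518 -0.50172213  0.19623649] [[ 9.56268604e-01  2.92489738e-01 -3.31037431e-04]
 [ 2.92489911e-01 -9.56267589e-01  1.39647574e-03]
 [ 9.18944582e-05 -1.43223102e-03 -9.99998970e-01]]
```

View pics/top0.png

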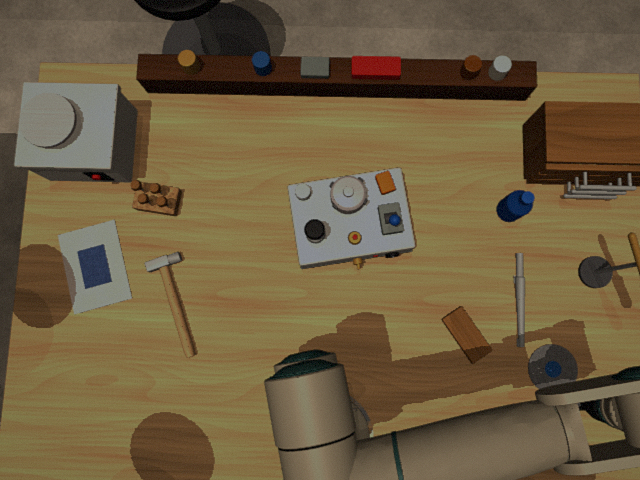

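View pics/side0.png

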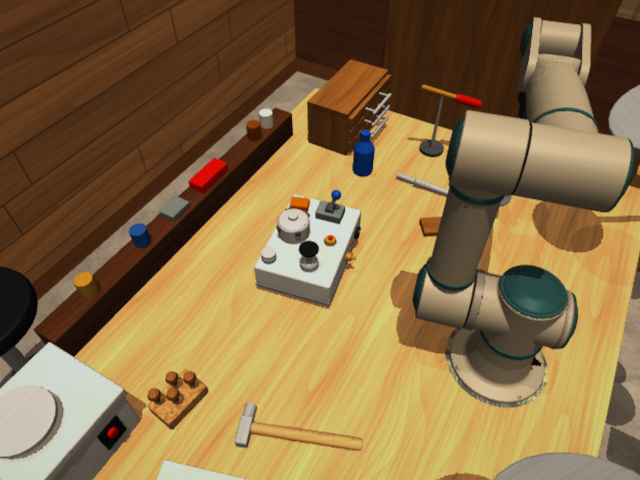

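The top view shows the injector centred near (350,217) with its front towards the robot: plunger at (315,231), pin at (355,238), blue ball at (395,220), mould at (386,182) and tin at (303,191). Next I get the pose from the cloud.

```bash
cat > m.py <<'E'
from h import *
im=dict(np.load("pics/top0.npz")); P=cloud(im); c=im["color"].astype(int); hsv=cv2.cvtColor(im["color"],cv2.COLOR_RGB2HSV)
def ray(uv,z):
    K=im["mtx"]; d=im["rotation"]@np.array([(uv[0]-K[0,2])/K[0,0],-(uv[1]-K[1,2])/K[1,1],-1]); return im["xyz"]+d*(z-im["xyz"][2])/d[2]
roi=np.zeros(P.shape[:2],bool); roi[150:285,270:430]=1
top=roi&(abs(P[...,2]-.095)<.012)
r=cv2.minAreaRect((P[top][:,:2]*1000).astype(np.float32)); print("rect",r,np.median(P[top][:,2]))
def blob(name,m,z):
    v,u=np.nonzero(m&roi); 
    n,l,s,ce=cv2.connectedComponentsWithStats((m&roi).astype(np.uint8)); i=1+np.argmax(s[1:,4]); 
    q=P[l==i]; q=q[q[:,2]>.05]
    print(name,s[i],ce[i],"ray",ray(ce[i],z).round(4),"depth med",np.median(q,0).round(4),"zmax",q[:,2].max())
blob("ball",(hsv[...,0]>100)&(hsv[...,0]<130)&(hsv[...,1]>150)&(hsv[...,2]>50),.173)
blob("cap",(c.max(-1)<60)&(P[...,2]>.14),.163)
blob("mould",(hsv[...,0]<20)&(hsv[...,1]>180)&(P[...,2]>.1)&(np.indices(hsv.shape[:2])[0]<205),.117)
blob("pin",(hsv[...,0]<20)&(hsv[...,1]>150)&(np.indices(hsv.shape[:2])[0]>225)&(np.indices(hsv.shape[:2])[0]<248)&(np.indices(hsv.shape[:2])[1]<375),.112)
blob("pot",(P[...,2]>.15)&(P[...,2]<.2)&(np.indices(hsv.shape[:2])[0]<212),.159)
E
python3 m.py
```

```text
rect ((528.4517822265625, -48.972076416015625), (201.6964874267578, 280.6547546386719), 10.681693077087402) 0.09360573358225055
ball [389 214  11  11  89] [394.1011236  219.50561798] ray [ 0.5056 -0.1442  0.173 ] depth med [ 0.5037 -0.1429  0.1832] zmax 0.19136918439170758
cap [304 219  21  21 331] [314.40785498 229.33836858] ray [0.4803 0.0337 0.163 ] depth med [0.4806 0.0341 0.1613] zmax 1.4024411683733495
mould [376 171  19  23 293] [384.85665529 182.29010239] ray [ 0.6047 -0.1272  0.117 ] depth med [ 0.6057 -0.1274  0.1154] zmax 1.4024411683733495
pin [352 234   6   6  31] [354.51612903 236.48387097] ray [ 0.4741 -0.0586  0.112 ] depth med [ 0.4736 -0.0596  0.1098] zmax 1.4024411683733495
pot [343 185  14  13 104] [348.34615385 191.47115385] ray [ 0.5705 -0.0408  0.159 ] depth med [ 0.5709 -0.0401  0.1571] zmax 0.16284908015130894
```

```bash
cat >> h.py <<'E'
a=np.radians(10.68); C=np.array([.5285,-.049,0]); Rz=np.array([[np.cos(a),-np.sin(a),0],[np.sin(a),np.cos(a),0],[0,0,1]])
TOOL=Rz@np.diag([1.,-1,-1])
def W(x,y,z): return C+Rz@np.array([x,y,z])/1000
def loc(p): return (Rz.T@(np.array(p)-C)*1000).round(1)
def F(): return Rz.T@np.array(get_state()["contact_force"])
E
python3 - <<'E'
from h import *
command_gripper(0.0,20)
p=get_state()["tcp_pos"]; move_linear([p[0],p[1],.28],v=.2)
move_pose(W(-110,-90,250),TOOL)
move_linear(W(-110,-90,162),v=.2)
print(get_state()["clock"],loc(get_state()["tcp_pos"]),F().round(2))
move_linear(W(-75,-90,162),v=.15)
for x in range(-70,-5,5):
    move_linear(W(x,-90,162),v=.06); f=F(); print(x,loc(get_state()["tcp_pos"]),f.round(1))
    if f[0]<-8: break
snap("wrist","pics/w1.png"); snap("side","pics/s1.png"); print(get_state()["clock"])
im=cv2.imread("pics/s1.png")[170:320,230:400]; cv2.imwrite("pics/s1c.png",cv2.resize(im,None,fx=3.5,fy=3.5))
E
```

```text
3.6667 [-109.8  -90.6  163. ] [0.16 0.72 0.28]
-70 [-70.1 -90.1 162.3] [-0.5  0.4  0.4]
-65 [-64.9 -90.  162. ] [ 0.4 -1.  -0.1]
-60 [-59.8 -89.9 161.9] [-0.4 -0.6 -0.2]
-55 [-54.8 -90.  161.9] [ 0.3 -0.3  0.6]
-50 [-49.8 -90.  161.9] [ 0.9 -0.4 -0.2]
-45 [-44.8 -90.  162. ] [ 0.2 -0.3  0.4]
-40 [-39.8 -90.  161.9] [-0.2 -0.2 -0.3]
-35 [-34.8 -90.  162. ] [ 0.1 -0.9  0.4]
-30 [-29.8 -90.  162. ] [-0.6 -0.9  0.4]
-25 [-24.8 -90.  161.9] [-0.2  0.  -0.1]
-20 [-19.8 -90.  161.9] [-0.   0.5  0.6]
-15 [-14.8 -90.  161.9] [-0.1  0.2  0.7]
-10 [ -9.8 -90.  161.9] [ 0.   0.  -0.6]
7.4
```

View pics/s1c.png

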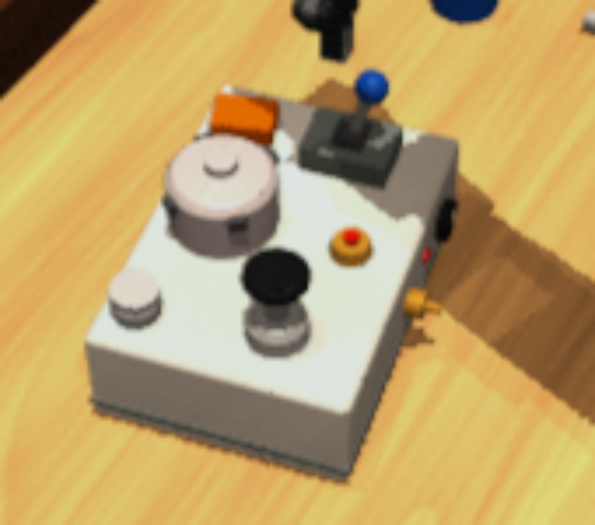

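The side crop shows the fingertip at (335,50), clear of the blue ball at (372,88), and the lever hasn't moved. I'll reproject to find out why.

Run:
```python
from h import *
im=dict(np.load("pics/s1.npz"))
def proj(p):
    q=im["rotation"].T@(np.array(p)-im["xyz"]); K=im["mtx"]; return (K[0,0]*q[0]/-q[2]+K[0,2], -K[1,1]*q[1]/-q[2]+K[1,2])
s=get_state(); print(s["tcp_pos"],s["tool_rot"],s["gripper_width"])
for n,p in dict(tcp=s["tcp_pos"],plunger=W(-30,90,163),pin=W(-55,0,111),ball=W(-41,-90,175)).items():
    u,v=proj(p); print(n,np.round((u,v),1),"crop",round((u-230)*3.5),round((v-170)*3.5))
P=cloud(im)
for u,v in[(309,246),(336,195),(326,184),(328,182)]: print(u,v,P[v,u],loc(P[v,u]))
im=dict(np.load("pics/w1.npz")); print(im["xyz"])
```

```text
[ 0.53534355 -0.13925742  0.16194351] [[ 9.82663015e-01  1.85400564e-01 -1.73961814e-04]
 [ 1.85400578e-01 -9.82663025e-01  7.16129086e-05]
 [-1.57668768e-04 -1.02623978e-04 -9.99999982e-01]] 1.767283685517349e-05
tcp [326.2 195.7] crop 337 90
plunger [310.1 246.9] crop 280 269
pin [331.5 237.3] crop 355 236
ball [337.7 194.7] crop 377 87
309 246 [0.48568588 0.03332783 0.16367815] [-26.8  88.8 163.7]
336 195 [ 0.50386881 -0.13371152  0.18380873] [-39.9 -78.7 183.8]
326 184 [ 0.53090044 -0.12940213  0.21261239] [-12.5 -79.5 212.6]
328 182 [ 0.52696694 -0.13254133  0.21861364] [-17.  -81.8 218.6]
[ 0.61755613 -0.12417316  0.33859964]
```

View pics/s1.png

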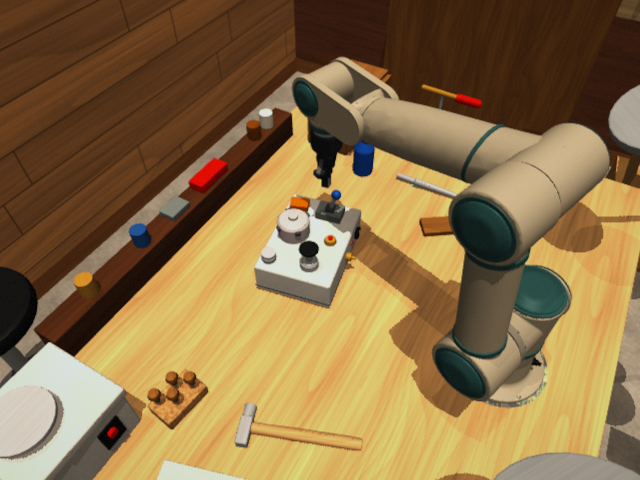

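View pics/w1.png

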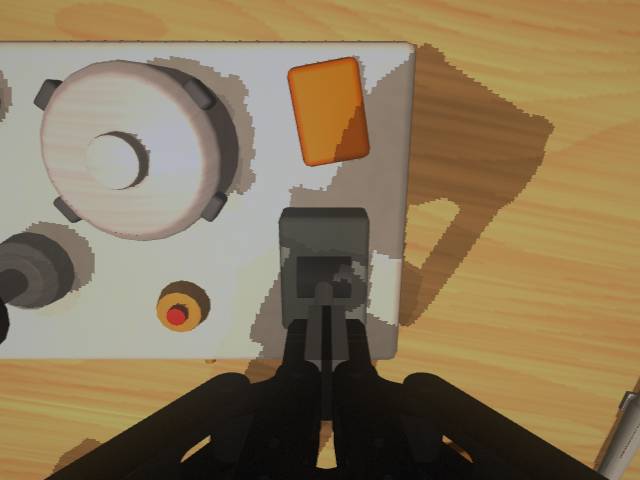

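The wrist view shows the fingers over the lever base at (325,290). In the side view the fingertip sits higher than the reported TCP (it should project to (326,196)). I'll measure the true tip height.

Run:
```python
from h import *
im=dict(np.load("pics/s1.npz")); P=cloud(im); L=(P-C)@Rz*1000
for v in range(168,200,2):
    print(v,[(u,tuple(L[v,u].round().astype(int)),int(im["color"][v,u].mean())) for u in range(318,338,4)])
top=snap("top","pics/t1.png"); P=cloud(top); L=(P-C)@Rz*1000
```

```text
168 [(318, (np.int64(-5), np.int64(-41), np.int64(294)), 92), (322, (np.int64(-12), np.int64(-49), np.int64(289)), 24), (326, (np.int64(-13), np.int64(-76), np.int64(268)), 12), (330, (np.int64(-23), np.int64(-76), np.int64(271)), 11), (334, (np.int64(60), np.int64(-384), np.int64(0)), 171)]
170 [(318, (np.int64(-7), np.int64(-35), np.int64(293)), 97), (322, (np.int64(-13), np.int64(-46), np.int64(286)), 30), (326, (np.int64(-13), np.int64(-76), np.int64(261)), 9), (330, (np.int64(-23), np.int64(-77), np.int64(263)), 12), (334, (np.int64(56), np.int64(-371), np.int64(3)), 174)]
172 [(318, (np.int64(-9), np.int64(-30), np.int64(292)), 93), (322, (np.int64(-16), np.int64(-36), np.int64(288)), 37), (326, (np.int64(-11), np.int64(-84), np.int64(248)), 11), (330, (np.int64(-18), np.int64(-93), np.int64(243)), 11), (334, (np.int64(53), np.int64(-362), np.int64(3)), 171)]
174 [(318, (np.int64(-8), np.int64(-32), np.int64(284)), 45), (322, (np.int64(-20), np.int64(-27), np.int64(290)), 28), (326, (np.int64(-18), np.int64(-61), np.int64(263)), 13), (330, (np.int64(-18), np.int64(-93), np.int6
[... 2867 characters left out ...]
6), (330, (np.int64(33), np.int64(-260), np.int64(4)), 141), (334, (np.int64(-33), np.int64(-83), np.int64(182)), 74)]
196 [(318, (np.int64(67), np.int64(-244), np.int64(-1)), 149), (322, (np.int64(54), np.int64(-243), np.int64(4)), 102), (326, (np.int64(43), np.int64(-249), np.int64(2)), 108), (330, (np.int64(30), np.int64(-250), np.int64(5)), 103), (334, (np.int64(-35), np.int64(-78), np.int64(179)), 52)]
198 [(318, (np.int64(63), np.int64(-232), np.int64(2)), 98), (322, (np.int64(52), np.int64(-238), np.int64(0)), 102), (326, (np.int64(40), np.int64(-240), np.int64(2)), 104), (330, (np.int64(27), np.int64(-242), np.int64(5)), 100), (334, (np.int64(-36), np.int64(-75), np.int64(175)), 32)]
```

The depth puts the shut fingertips at z ≈ 0.202 while the TCP reads 0.162, about 40 mm too low. I'll cross-check this with the wrist camera.

Run:
```python
from h import *
im=dict(np.load("pics/w1.npz")); P=cloud(im); L=(P-C)@Rz*1000
for n,(u,v) in dict(boxtop=(240,250),boxtop2=(270,60),bench=(560,300),mould=(335,100),pot=(110,110),pin=(176,316),tip=(324,285),tip2=(324,295),tip3=(324,310),base=(345,240)).items(): print(n,L[v,u].round(1))
m=(abs(L[...,0]+10)<14)&(abs(L[...,1]+90)<17)&(L[...,2]>130); print("near tool axis zmin",np.sort(L[m][:,2])[:8] if m.any() else None)
b=dict(np.load("pics/t1.npz")); Q=(cloud(b)-C)@Rz*1000
print(get_state()["clock"],get_state()["qpos"])
```

```text
boxtop [-16.9 -37.1  94.5]
boxtop2 [ 91.2 -60.5  95.2]
bench [-9.980e+01 -2.993e+02  1.000e-01]
mould [ 71.2 -94.8 117.5]
pot [ 67.5   2.8 148.6]
pin [ 73.6 -90.4 338.6]
tip [-22.7 -89.2 133. ]
tip2 [-24.8 -89.2 140.7]
tip3 [  0.7 -89.6 203.9]
base [  -1.5 -100.7  120.4]
near tool axis zmin [130.00001876 130.01059039 130.01859319 130.02153255 130.02465277
 130.02483222 130.02550381 130.02804685]
7.45 [-1.84097888e+01  8.25498711e+00  7.86164462e+01 -1.35040249e-03
  9.31338989e+01  6.09103712e+01]
```

Both cameras agree: the real tips are about 41 mm short of the reported TCP in z, with xy correct. I'll apply that offset and push again.

```bash
sed -i 's|^def W.*|OFF=41\ndef W(x,y,z): return C+Rz@np.array([x,y,z])/1000\ndef T(x,y,z): return W(x,y,z-OFF)|' h.py
python3 - <<'E'
from h import *
move_linear(T(-10,-90,212),v=.2); move_linear(T(-100,-90,212),v=.25); move_linear(T(-100,-90,166),v=.2)
print(F().round(2)); move_linear(T(-72,-90,166),v=.15)
for x in list(range(-66,-24,6))+list(range(-22,0,2)):
    move_linear(T(x,-90,166),v=.06); f=F(); print(x,loc(get_state()["tcp_pos"]),f.round(1))
    if f[0]<-9: break
snap("wrist","pics/w2.png"); s=snap("side","pics/s2.png"); print(get_state()["clock"])
im=cv2.imread("pics/s2.png")[150:300,230:400]; cv2.imwrite("pics/s2c.png",cv2.resize(im,None,fx=3.5,fy=3.5))
E
```

```text
[0.15 0.55 0.36]
-66 [-66.  -90.1 125.3] [-0.1  0.   0.2]
-60 [-59.9 -90.  125. ] [ 0.2 -0.  -0.8]
-54 [-53.7 -90.  125. ] [ 0.1  0.3 -0.2]
-48 [-47.7 -90.  124.9] [-0.5 -0.7  0.1]
-42 [-41.7 -89.9 124.9] [0.3 1.  0.2]
-36 [-35.7 -89.9 124.9] [-0.3  1.2 -0.7]
-30 [-29.7 -90.  124.9] [0.  0.8 0.6]
-22 [-21.7 -89.9 125. ] [ 0.8 -0.7  0.2]
-20 [-19.9 -90.  125. ] [-0.5 -0.5 -0.2]
-18 [-18. -90. 125.] [-0.3  0.8 -0.6]
-16 [-17.7 -90.  124.9] [-9.1  0.8  3.6]
11.8083
```

View pics/s2c.png

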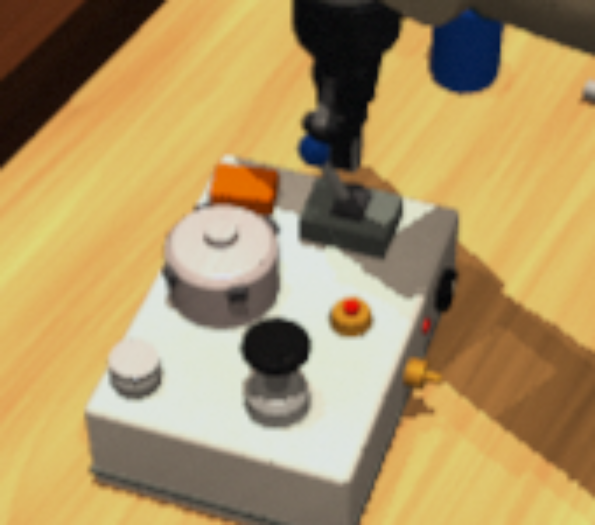

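The lever is now over to the back, against its stop (9 N), with the ball at (315,148). Next I back off and do one measured plunger stroke.

Run:
```python
from h import *
move_linear(T(-40,-90,166),v=.15); move_linear(T(-50,-90,215),v=.25)
move_linear(T(-30,90,200),v=.3); move_linear(T(-30,90,168),v=.15); print(F().round(1))
for z in [150,136,131,129,127,125,123]:
    move_linear(T(-30,90,z),v=.12); f=F(); print(z,loc(get_state()["tcp_pos"])+[0,0,OFF],f.round(1))
    if f[2]>24: break
s=snap("side","pics/s3.png")
move_linear(T(-30,90,168),v=.15); hold(.5)
snap("wrist","pics/w3.png"); print(get_state()["clock"],F().round(1))
im=cv2.imread("pics/s3.png")[150:300,230:400]; cv2.imwrite("pics/s3c.png",cv2.resize(im,None,fx=3.5,fy=3.5))
```

```text
[-1.5 -0.4  2.8]
150 [-28.9  89.  151.9] [ 0.1 -1.6  4.7]
136 [-28.3  89.  138.9] [ 0.8 -2.2  7.8]
131 [-28.   89.  137.5] [-10.8   0.3  28.7]
15.4083 [-0.1 -1.8  1.5]
```

View pics/s3c.png

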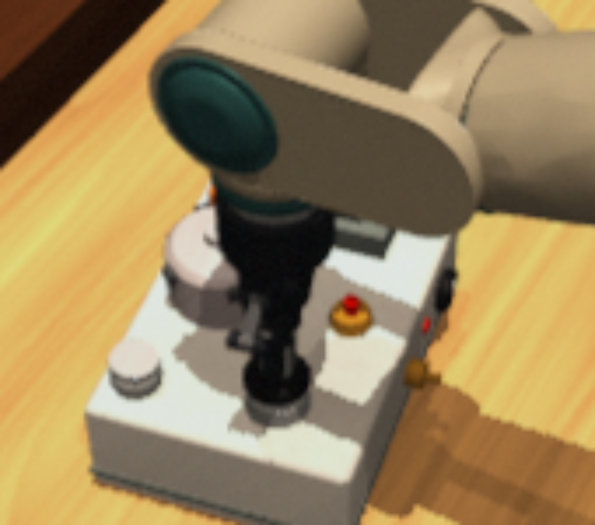

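View pics/w3.png

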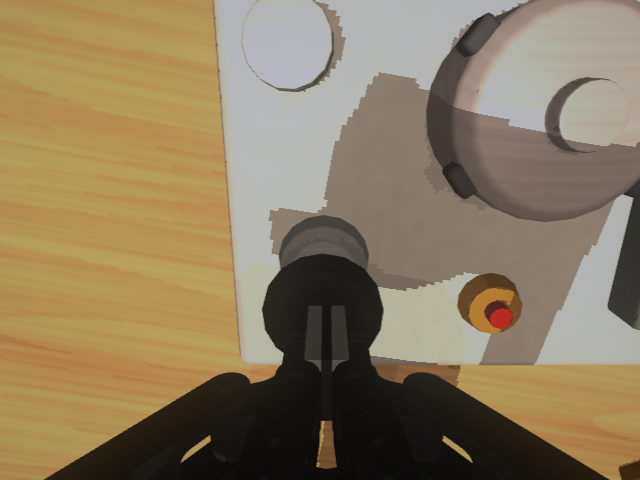

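The side crop shows the cap pressed low at (275,385) and the pin slightly out at (351,303). The wrist view shows the cap at (322,310), tips over it, and the red pin at (501,317). I'll check cap and pin heights from depth.

```bash
cat > chk.py <<'E'
from h import *
def pin(im):
    h=cv2.cvtColor(im["color"],cv2.COLOR_RGB2HSV); L=(cloud(im)-C)@Rz*1000
    near=(abs(L[...,0]+55)<22)&(abs(L[...,1])<22)&(L[...,2]>90)
    red=((h[...,0]<5)|(h[...,0]>175))&(h[...,1]>170)&near; g=(h[...,0]>40)&(h[...,0]<85)&(h[...,1]>80)&near
    return red.sum(), (np.percentile(L[red],95,axis=0).round(1),np.median(L[red],0).round(1)) if red.any() else None, "green",g.sum()
def cap(im):
    L=(cloud(im)-C)@Rz*1000; m=(im["color"].max(-1)<70)&(np.hypot(L[...,0]+30,L[...,1]-90)<27)&(np.hypot(L[...,0]+30,L[...,1]-90)>17)&(L[...,2]>100)&(L[...,2]<180)
    return m.sum(), np.percentile(L[m][:,2],[10,50,75,90,97]).round(1)
E
python3 - <<'E'
from chk import *
for f in ("side0","s2","s3","w1","w3"):
    im=dict(np.load(f"pics/{f}.npz")) if f!="side0" else dict(np.load("pics/side0.npz")); print(f,pin(im),cap(im))
im=dict(np.load("pics/w3.npz")); L=(cloud(im)-C)@Rz*1000
for u,v in[(290,300),(315,315),(315,340),(340,315),(370,310)]: print(u,v,L[v,u].round(1))
E
```

```text
side0 (np.int64(9), (array([-48.3,   7.7, 116.4]), array([-51.9,   3.6, 113.4])), 'green', np.int64(0)) (np.int64(109), array([157.1, 163.1, 164.6, 166.2, 168.4]))
s2 (np.int64(9), (array([-49.4,   7.4, 116.7]), array([-51.,   3., 113.])), 'green', np.int64(0)) (np.int64(108), array([157.7, 162.9, 164.7, 166.2, 167.5]))
s3 (np.int64(15), (array([-47.4,   8.7, 121.2]), array([-52.6,   4.9, 119.1])), 'green', np.int64(0)) (np.int64(131), array([105.9, 129.4, 132.5, 133.8, 134.4]))
w1 (np.int64(236), (array([-48.7,   5.4, 113.4]), array([-53.1,   0.9, 112.5])), 'green', np.int64(0)) (np.int64(1242), array([101.2, 105.7, 108.8, 156.4, 158.2]))
w3 (np.int64(362), (array([-48.7,   6.1, 116. ]), array([-53.2,   1.6, 115. ])), 'green', np.int64(0)) (np.int64(4949), array([153.3, 159.4, 160.5, 161.1, 161.5]))
290 300 [-20.1 103.3 160. ]
315 315 [-20.2  93.5 171.4]
315 340 [-20.   93.1 187.7]
340 315 [-20.   84.7 171.8]
370 310 [-24.1  72.9 160.7]
```

The cap really bottomed at about 131 mm, but my release height was a couple of mm low, with the tips still touching. I'll lift higher and repeat the strokes.

Run:
```python
from chk import *
move_linear(T(-29,90,178),v=.15); hold(.3)
for i in range(6):
    move_linear(T(-29,90,131),v=.12); b=get_state(); f=F().round(1)
    move_linear(T(-29,90,178),v=.15); hold(.35)
    w=snap("wrist",f"pics/p{i}.png"); print(i,(loc(b["tcp_pos"])+[0,0,OFF]),f,pin(w),cap(w)[1],F().round(1),get_state()["clock"])
```

```text
0 [-27.3  89.7 137.4] [-16.4   2.4  38.4] (np.int64(355), (array([-48.6,   6. , 124. ]), array([-53.1,   1.6, 122.9])), 'green', np.int64(0)) [155.6 161.6 162.7 163.2 163.7] [-0.3  0.9  0.3] 17.3667
1 [-27.3  89.6 137.4] [-15.7   1.4  38.3] (np.int64(376), (array([-48.8,   6.1, 131.9]), array([-53.4,   1.5, 130.9])), 'green', np.int64(0)) [155.8 161.5 162.7 163.2 163.7] [-0.2  0.6 -0.2] 18.775
2 [-27.3  89.7 137.4] [-16.9   2.4  38.6] (np.int64(402), (array([-48.7,   6.2, 139.9]), array([-53.2,   1.6, 138.9])), 'green', np.int64(0)) [156.  161.6 162.7 163.2 163.7] [-1.1 -0.   0. ] 20.1833
3 [-27.3  89.7 137.4] [-16.5   2.4  37.5] (np.int64(447), (array([-48.7,   6.5, 150.7]), array([-53. ,   1.8, 149.7])), 'green', np.int64(182)) [156.3 161.6 162.7 163.3 163.7] [ 0.7  0.3 -0.4] 21.5917
4 [-27.3  89.7 137.4] [-16.2   1.6  36.7] (np.int64(439), (array([-48.7,   6.3, 151.2]), array([-53. ,   1.7, 150.3])), 'green', np.int64(194)) [156.3 161.6 162.7 163.2 163.7] [-0.4  0.2 -1.1] 23.0
5 [-27.3  89.7 137.4] [-16.4   2.2  37.6] (np.int64(440), (array([-48.6,   6.3, 151.3]), array([-53. ,   1.7, 150.4])), 'green', np.int64(198)) [156.3 161.6 162.7 163.2 163.7] [0.5 0.2 0.7] 24.4083
```

Run:
```python
from chk import *
move_linear(T(-29,90,260),v=.25); move_linear(T(-130,100,280),v=.3)
s=snap("side","pics/s4.png"); print(pin(s),cap(s),get_state()["clock"])
im=cv2.imread("pics/s4.png")[150:300,230:400]; cv2.imwrite("pics/s4c.png",cv2.resize(im,None,fx=3.5,fy=3.5))
```

```text
(np.int64(35), (array([-49.6,   8.4, 153.1]), array([-52.3,   5.4, 139.5])), 'green', np.int64(3)) (np.int64(111), array([157.1, 163. , 164.4, 166. , 167.5])) 25.425
```

View pics/s4c.png

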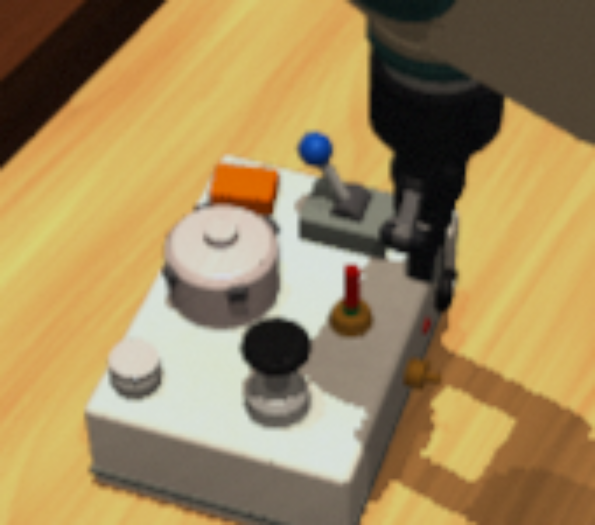

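The lever is back with its ball at (315,148), the plunger is up at (275,345), and the pin is out with its green band showing at (351,308). The mould and tin haven't moved, and the robot is clear.

```bash
python3 -c "
from bench import *
print(finish_job())"
```

```text
the job is handed in; nothing more can be done
None
```

The job is handed in: the lever is fully over, the plunger is back up, and the pin stands fully out with its green band showing, after about 25 s on the clock.

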